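# Roll the solder reel up the ramp to its stop

### The arm

A 7-joint arm with a two-finger parallel gripper is mounted at the origin on a cart in front of the work surface, level with it; the furniture and walls round the work are solid. World frame = base frame: x ahead of the robot, y to its left, z up, the work surface at z = 0. Lengths are in m, angles in degrees, forces in N, time in s.
With the tool pointing down it reaches from about 0.425 to 0.875 m from the base axis. Payload 4.7 kg.
Tool frame: the origin (TCP) lies between the finger pads; the fingertips stand 19 mm ahead of it and the grasp point (between the pads) is the TCP; x points along the fingers, z is the direction in which the jaws open and shut, and the axes are right-handed (so a half turn about x gives the same grasp; the last joint's range is limited). The gripper opens to 87 mm and grips with 3 to 60 N. Pads are 19 mm wide; open, the fingers measure 117 mm over their backs; the gripper's body (75 mm by 190 mm) begins 51 mm behind the grasp point.
Start: joints at [-72.072, 18.392, -4.016, 83.108, 1.295, 78.541, -3.26], TCP at [0.191, 0.621, 0.217] pointing down, gripper open.
Joint ranges: [-163.93, 163.93], [-17.29, 119.83], [-79.2, 71.16], [3.27, 140.29], [-89.18, 269.18], [5.43, 117.66], [-154.24, 154.24]. Speed limits (degrees/s): [147.25, 147.25, 180, 180, 180, 180, 180].

### API

Orientations are given as [roll, pitch, yaw] about the fixed x, y, z axes, in that order (R = Rz(yaw) Ry(pitch) Rx(roll)).
In Python, from cell import monitor, read_camera, camera_model, env, regions_of gives the robot as it stands. The module is installed in compiled form; this text tells all that it offers.
- The arm moves only by the tool step_arm, never from a script. Its argument "deltas" is a list of rows, each a list of 5 numbers: the gripper's target within -1 to 1 (fully open at 1, half-way at 0, shut at -1), then the shift along the tool's x, y, z in m, then the turn about the tool's x in degrees. A call has 1 to 12 rows; each row is the pose to reach, as a shift and turn from the pose commanded when the call began, along the tool's axes at that moment; what a row does not reach only later rows make up. A row lasts 1/8 s, in which the tool goes at most 62.5 mm and 10.7 degrees, less where a joint would pass 70% of its speed; a pose out of reach is approached as far as the arm can. A call with a gripper value outside its range is refused whole. The fingers move at their own pace and stop on an object; "newtons" is the grip in N (left out, the last holds). Time passes only in rows, so rows that repeat a pose let the fingers close. It gives the time, the measured TCP pose, the force and the opening at its end, in the units of the state.
- monitor.get_obs(): the state, without advancing time (a new reading comes with each control period).
- read_camera(name): name is "scene" or "top" or "wrist"; returns (picture, depth): 480x640x3 uint8, red, green, blue; 480x640 float32, m along the optical axis (not along the pixel's ray), 0 where there is no reading.
- camera_model(name): a dict with "fx", "fy", "cx", "cy" (pixels), "k1" (the pictures are not rectified: a ray, as slopes to the right and down, at radius r is drawn at 1 + k1 r^2 times it, then the intrinsics apply), "xyz" and "attitude" of the camera in the world. Camera axes: x right, y down, z forward; pixel columns grow to the right and rows downward; lengths in m; the calibration is good to about 2 mm. A picture is of the moment at which its call begins: read the wrist's pose just before it. camera_model takes no time and is no camera call; for the wrist camera it gives the pose at the moment of the call.
- env.sign_off(): hands the job in, once; it reports no verdict.
Trained networks look in the newest picture that a camera, given by its name, has taken for a name from the list of things; names that differ only in an ending like _2 or _b are one class to them, and where a whole thing is asked for, a point or a joint stands for the part that bears it (a point fixed in the world has none). Each returns a list of dicts, best first, with "p" (0 to 1); they miss things now and then, are a little off and sometimes report something else, mostly with a low value. They report only what shows in the picture. A call takes as long as a camera call. They do not tell look-alikes from the thing itself.
- regions_of(camera, thing): "pixels" (480x640 bool, what is visible of it) and "pixel" ([column, row] in pixels, amid what is visible of it).
The state is a dict: "time_s": time; "qpos": joint angles; "joint_velocities": joint speeds; "effort": joint torques, N m; "tool_pos": TCP position; "tool_rot": TCP orientation; "force": force on the tool from outside, world axes, zero at the start; "wrist_torque": the same for the moment, N m; "grip_width": finger opening in m.
Only numpy, scipy, OpenCV 4.12 (cv2) and the standard library are available. Lean on these libraries where they do the work, as an engineer would, in place of code of your own. Each camera call takes 0.05 s, during which the arm holds its last target. There are 200 camera calls.

### The job

Push the solder reel, which lies on its side in the gutter of the blue reel ramp, up the slope and over the crest with your fingertips, so that it comes to rest against the end stop and does not roll back. Only push it: do not pick it up or lift it out of the gutter. Leave the flux tin, the tape and the red probe where they are.

Things in the scene. Friction and masses are not known exactly. Their poses are not given: they have to be found in the camera images.
- ramp: fixed ramp, 59 wide x 284 long mm: gutter (53 inside) between blue side lips that stand 10 mm above its floor. Origin on the bench; y runs level along the gutter, uphill; x across, z up. Gutter floor along y, mm: from the low lip at y = -135, z = 10 it slopes up to the crest at y = 55, z = 37, then down to the end stop at y = 125, z = 22. Low lip: y = -140 to -135, top z = 20. Base ends at y = -146
- reel: solder reel with blue flanges, 55 mm diameter, 47 mm wide, about 0.34 kg, lying on its side across the gutter so that it rolls along it. It starts at rest on the low lip, its middle at ramp frame (0, -116, 40) mm. Origin at the centre of one flange face; its z axis is the axis of rolling.
- reel_center (a point): the middle of the reel, on its axis, 27.5 mm above the gutter floor. Its axes turn with the reel.
- seat (a point): where the reel's middle is when it rests against the end stop: ramp frame (0, 97.5, 55.8) mm. The end stop is upright with a rubber pad, 66 mm tall, 10 mm thick
- crest (a point): point of the ramp on the gutter floor at the crest, mid-width: ramp frame (0, 55, 36.7) mm. Let go short of the crest, the reel rolls back down; past it, it tends to roll on down to the stop (12 degrees) and stays there
- slope (a point): point of the ramp on the gutter floor at the foot of the 8 degree slope, mid-width: ramp frame (0, -135, 10) mm; its y axis points up the slope, its z axis square out of it
- flux_tin: bystander: green-lidded flux tin, 50 mm diameter, 18 mm tall, standing on the bench beside the ramp; origin at the centre of its underside
- tape_1: bystander: roll of black tape, 62 x 60 x 19 mm, flat on the bench beside the ramp; origin at the centre of its underside
- red_probe: bystander: small red-handled probe, 10 x 54 x 10 mm, lying on the bench beside the ramp; origin at the centre of its underside
Things that resemble listed ones, but are neither listed nor needed, are in the scene too. Of the things that look like the reel, the middle-sized one is meant.

How it is judged (in metres and radians):
On the way:
1. the robot's fingers push the reel up the slope, in the gutter (y of reel_center in the frame of ramp between -0.07 and 0.075 m and (contact force between reel and the fingers above 0.05 N or contact force between reel and the arm above 0.05 N)), for 0.1 s.
At the end, for the whole second after the job is handed in: the reel lies at rest past the crest against the end stop, its middle within 5 mm of the seat point along the gutter and in height and 6 mm across it, its axis across the gutter (within 0.15 rad); the flux tin, tape and probe are within 20 mm of where they stood (y of reel_center in the frame of seat between -0.005 and 0.005 m and x of reel_center in the frame of seat between -0.006 and 0.006 m and z of reel_center in the frame of seat between -0.005 and 0.005 m and angle between the z axis of reel and the x axis of ramp, either way round below 0.15 rad and linear speed of reel below 0.01 m/s and angular speed of reel below 0.3 rad/s and distance of each of flux_tin, tape_1, red_probe from where it was at the start of the episode below 0.02 m); the robot touches nothing.
It fails at once if the reel is lifted more than 12 mm off the gutter floor ((z of reel_center in the frame of slope above 0.0395 m and y of reel_center in the frame of slope below 0.192 m) or z of reel_center in the frame of ramp above 0.0765 m).
It fails at once if the reel leaves the gutter (x of reel_center in the frame of ramp above 0.02 m or x of reel_center in the frame of ramp below -0.02 m or y of reel_center in the frame of ramp above 0.13 m or y of reel_center in the frame of ramp below -0.135 m).
It fails at once if the flux tin is moved more than 20 mm (distance of flux_tin from where it was at the start of the episode above 0.02 m).
It fails at once if the roll of tape is moved more than 20 mm (distance of tape_1 from where it was at the start of the episode above 0.02 m).
It fails at once if the red probe is moved more than 20 mm (distance of red_probe from where it was at the start of the episode above 0.02 m).
It also fails if it takes over 38 s, if anything falls off the work surface, if the arm or the gripper's body presses on something with over 40 N, if the wrist force passes 120 N, or if a joint passes its speed limit or range.

## Working session

There is one attempt and no reset: what is moved stays moved. The work goes in short steps, Python scripts to look and compute and a tool call to move; the robot and the scene stay as the last step left them, time stands still between calls to the robot, and variables do not carry over. Pictures are saved under pics/ and viewed, about 8 in all and at most 12, crops included, and the job is handed in when it is done.

Besides the shell and the picture viewer there is one more tool, called as a command line: name --pt "numbers of a row" for each row, then --argument value for the rest. step_arm: Moves the arm, as the interface text tells. Its arguments: {"type":"object","properties":{"deltas":{"type":"array"},"newtons":{"type":"number"}},"required":["deltas"]}

```bash
mkdir -p pics; cat > h.py <<'E'
import numpy as np, cv2
from scipy.spatial.transform import Rotation as R
from cell import monitor, read_camera, camera_model, env, regions_of
def cloud(cam, depth, m=None):
    if m is None: m=camera_model(cam)
    v,u=np.mgrid[0:480,0:640]
    K=np.array([[m['fx'],0,m['cx']],[0,m['fy'],m['cy']],[0,0,1.]])
    p=cv2.undistortPoints(np.stack([u,v],-1).reshape(-1,1,2).astype(float),K,np.array([m['k1'],0,0,0.])).reshape(480,640,2)
    P=np.dstack([p*depth[...,None],depth])
    a=np.array(m['attitude'])
    Rm=a if a.shape==(3,3) else R.from_euler('xyz',a,degrees=True).as_matrix()
    W=P@Rm.T+np.array(m['xyz']); W[depth<=0]=np.nan
    return W
E
python3 - <<'E'
from h import *
print(monitor.get_obs()); 
for c in ['top','scene']:
    m=camera_model(c); print(m)
    im,d=read_camera(c); cv2.imwrite(f'pics/{c}0.png',im[...,::-1]); W=cloud(c,d); np.save(f'{c}0.npy',W)
    for t in ['ramp','reel','flux_tin','tape_1','red_probe']:
        for r in regions_of(c,t): print(c,t,round(r['p'],2),np.round(r['pixel']),r['pixels'].sum(),np.round(np.nanmedian(W[r['pixels']],0),3), np.round(np.nanpercentile(W[r['pixels']],[2,98],axis=0),3).tolist())
E
```

```text
{'time_s': 0.0, 'qpos': array([-72.07277435,  18.43889823,  -4.0151947 ,  83.17346053,
         1.29556234,  78.53879252,  -3.26117915]), 'joint_velocities': array([ 0.01928584, -0.04513037, -0.02977262,  0.05239146, -0.06020209,
       -0.02657492,  0.00936149]), 'effort': array([-2.23014190e-04, -4.91287494e+01, -4.03892007e-01, -3.12529421e+01,
       -6.38487772e-02,  4.39742999e-02,  1.68816932e-04]), 'tool_pos': array([0.19123249, 0.62066783, 0.21587591]), 'tool_rot': array([-176.62976036,   89.89393323, -103.74865481]), 'force': array([-0.4303357 , -0.17997842,  0.09880429]), 'wrist_torque': array([-0.03323641, -0.02349023,  0.00421686]), 'grip_width': 0.08687375854805962}
{'fx': 543.7491552280949, 'fy': 543.7491552280949, 'cx': 317.9269724127934, 'cy': 236.80441098540356, 'k1': -0.1619203533551317, 'xyz': array([ 0.47585356, -0.19146307,  1.00693491]), 'attitude': array([-176.1073177 ,    2.00852484,  -89.52004822])}
top ramp 0.66 [340. 244.] 4289 [ 0.528 -0.193  0.028] [[0.481, -0.304, 0.013], [0.571, -0.085, 0.063]]
top reel 0.81 [430. 322.] 410 [ 0.389 -0.358  0.031] [[0.3
[... 944 characters left out ...]
2 -0.348  0.02 ] [[0.369, -0.375, -0.001], [0.402, -0.34, 0.032]]
scene reel 0.75 [408. 242.] 1186 [ 0.485 -0.315  0.047] [[0.468, -0.346, 0.021], [0.521, -0.299, 0.065]]
scene reel 0.55 [266. 335.] 4623 [0.456 0.022 0.049] [[0.435, -0.026, 0.002], [0.503, 0.043, 0.066]]
scene flux_tin 0.59 [312. 253.] 238 [ 0.608 -0.233  0.017] [[0.589, -0.256, 0.014], [0.626, -0.207, 0.019]]
scene tape_1 0.9 [413. 292.] 1078 [ 0.417 -0.226  0.014] [[0.391, -0.261, 0.0], [0.446, -0.205, 0.018]]
scene red_probe 0.53 [402. 241.] 1210 [ 0.485 -0.315  0.046] [[0.468, -0.346, 0.018], [0.521, -0.299, 0.064]]
scene red_probe 0.36 [358. 251.] 2 [ 0.578 -0.309  0.007] [[0.577, -0.309, 0.007], [0.578, -0.309, 0.007]]
```

```bash
python3 - <<'E'
from h import *
im=cv2.imread('pics/top0.png'); cv2.imwrite('pics/top0c.png',cv2.resize(im[130:380,150:500],None,fx=2.2,fy=2.2))
W=np.load('top0.npy')
r=[x for x in regions_of('top','ramp')][:1] 
# blue lips: fit
hsv=cv2.cvtColor(im,cv2.COLOR_BGR2HSV); b=(hsv[...,0]>95)&(hsv[...,0]<130)&(hsv[...,1]>90)
P=W[b]; print(len(P),np.nanpercentile(P,[0,5,50,95,100],axis=0).round(3))
E
```

```text
3015 [[ 0.366 -0.385 -0.006]
 [ 0.384 -0.363  0.   ]
 [ 0.48  -0.02   0.063]
 [ 0.572  0.038  0.068]
 [ 0.78   0.291  0.071]]
```

View pics/top0c.png

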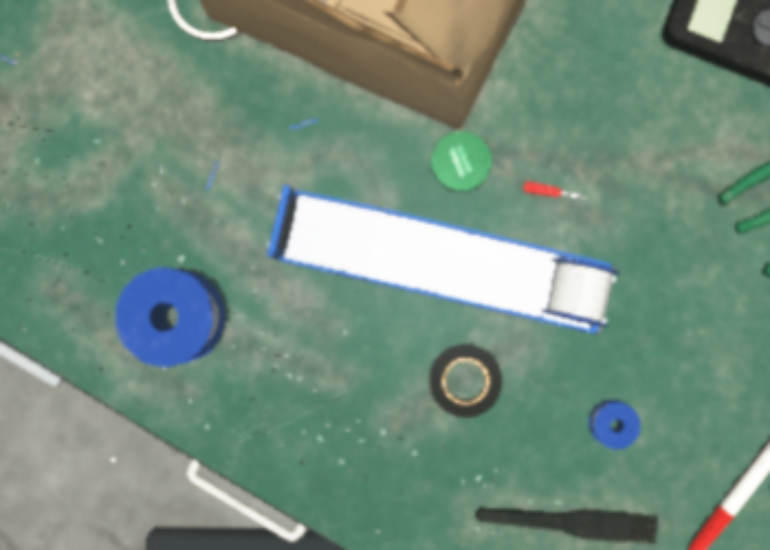

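```bash
python3 - <<'E'
from h import *
from scipy.optimize import least_squares
im=cv2.imread('pics/top0.png')
W=np.load('top0.npy')
m=((W[...,2]>0.006)&(W[...,2]<0.12)).astype(np.uint8)
n,l,s,c=cv2.connectedComponentsWithStats(m); k=l[250,320] 
print(k,s[k]); mm=l==k
P=W[mm]; (cx,cy),wh,a=cv2.minAreaRect(P[:,:2].astype(np.float32)); print(cx,cy,wh,a)
# refine: height-field model fit
def prof(y): return np.interp(y,[-135,55,125],[10,37,22])/1000
S=W[mm|(cv2.dilate(mm.astype(np.uint8),np.ones((5,5)))>0)]; S=S[~np.isnan(S).any(1)]
def loc(p,Q): 
    d=Q[:,:2]-p[:2]; u=np.array([np.cos(p[2]),np.sin(p[2])]); v=np.array([-u[1],u[0]]); return d@u*1000,d@v*1000
def res(p):
    x,y=loc(p,S); z=prof(y); z=np.where(abs(x)>26.5,z+.01,z)
    t=y+116; z=np.where((abs(t)<27.5)&(abs(x)<24),.040+np.sqrt(np.maximum(27.5**2-t*t,0))/1000,z)
    z=np.where(y>125,.066,z); z=np.where(y<-135,.020,z)
    z=np.where((abs(x)>29.5)|(y>138)|(y<-146),0,z)
    return np.clip(S[:,2]-z-p[3],-.015,.015)
best=None
from scipy.optimize import minimize
for yaw in [-10,-13,-16]:
  for dx in [-.006,0,.006]:
    q=minimize(lambda p:np.abs(res(p*[1,1,1,.1])).mean(),[cx+dx,cy,np.radians(yaw),0],method='Nelder-Mead',options=dict(initial_simplex=None,xatol=1e-6,fatol=1e-8,maxiter=3000))
    if best is None or q.fun<best.fun: best=q
p=best.x; print(p[:2],np.degrees(p[2]),p[3]*.1,best.fun)
ux=np.array([np.cos(p[2]),np.sin(p[2])]); uy=np.array([-ux[1],ux[0]])
for y in (-160,-116,-70,55,97.5): print(y,(p[:2]+uy*y/1000).round(4))
T=R.from_euler('xyz',monitor.get_obs()['tool_rot'],degrees=True).as_matrix(); print(T.round(3),np.degrees(np.arctan2(T[1,2],T[0,2])))
E
```

```text
172 [ 271  214  161   67 5141]
0.5224220752716064 -0.2162855565547943 (0.2806752026081085, 0.05943356454372406) 77.35799407958984
[ 0.52307023 -0.21382591] -12.609858831421954 -8.221907982464394e-05 0.002777587387828023
-160 [ 0.4881 -0.37  ]
-116 [ 0.4977 -0.327 ]
-70 [ 0.5078 -0.2821]
55 [ 0.5351 -0.1602]
97.5 [ 0.5444 -0.1187]
[[ 0.    -0.956  0.294]
 [ 0.     0.294  0.956]
 [-1.    -0.     0.   ]] 72.88156893290126
```

View pics/scene0.png

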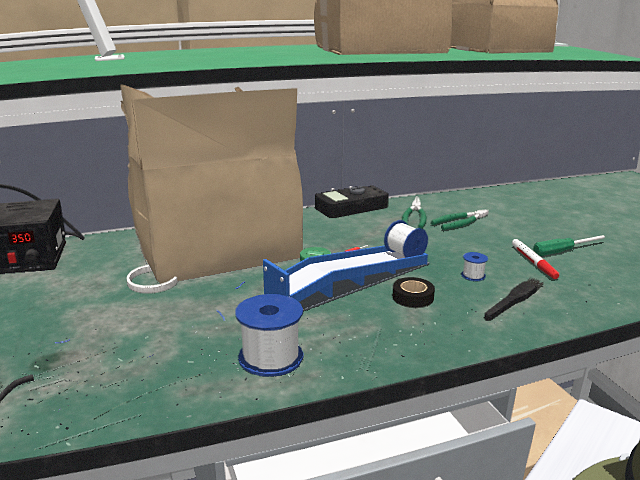

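```bash
python3 - <<'E'
from h import *
p=np.array([.5231,-.2138]);a=np.radians(-12.6);ux=np.array([np.cos(a),np.sin(a)]);uy=np.array([-ux[1],ux[0]])
for c in ['top','scene']:
    Q=np.load(f'{c}0.npy').reshape(-1,3); Q=Q[~np.isnan(Q).any(1)]
    x=(Q[:,:2]-p)@ux*1000; y=(Q[:,:2]-p)@uy*1000
    for z0,z1 in [(.03,.1),(.1,.15),(.15,.2),(.2,.3),(.3,.5)]:
        for ya,yb in [(-200,-100),(-100,0),(0,100),(100,200)]:
            k=(Q[:,2]>z0)&(Q[:,2]<z1)&(x>35)&(y>ya)&(y<yb)&(x<300)
            if k.sum()>5: print(c,z0,ya,k.sum(),np.percentile(x[k],[1,10]).round())
E
```

```text
top 0.03 -200 826 [223. 233.]
top 0.03 -100 151 [140. 151.]
top 0.03 0 331 [108. 110.]
top 0.03 100 327 [125. 127.]
top 0.1 -200 212 [290. 292.]
top 0.1 -100 167 [148. 180.]
top 0.1 0 418 [109. 111.]
top 0.1 100 344 [126. 128.]
top 0.15 -200 141 [291. 293.]
top 0.15 -100 790 [157. 182.]
top 0.15 0 977 [112. 116.]
top 0.15 100 597 [128. 132.]
top 0.2 -200 1953 [267. 274.]
top 0.2 -100 378 [222. 249.]
top 0.2 0 4084 [107. 129.]
top 0.2 100 875 [122. 133.]
scene 0.03 -200 635 [225. 255.]
scene 0.03 0 2294 [105. 108.]
scene 0.03 100 2836 [124. 127.]
scene 0.1 -200 403 [287. 289.]
scene 0.1 0 1777 [105. 109.]
scene 0.1 100 2189 [124. 128.]
scene 0.15 -200 426 [286. 290.]
scene 0.15 0 1775 [109. 113.]
scene 0.15 100 2375 [127. 131.]
scene 0.2 -200 1886 [264. 272.]
scene 0.2 -100 90 [293. 295.]
scene 0.2 0 2856 [102. 107.]
scene 0.2 100 4168 [120. 128.]
```

step_arm --pt "-1 0 -0.05 -0.025 0" --pt "-1 0 -0.1 -0.05 0" --pt "-1 0 -0.15 -0.075 0" --pt "-1 0 -0.2 -0.1 0" --pt "-1 0 -0.245 -0.122 -2" --pt "-1 0 -0.284 -0.144 -4.5" --pt "-1 0 -0.317 -0.197 -4.5" --pt "-1 0 -0.35 -0.25 -4.5" --pt "-1 0 -0.383 -0.302 -4.5" --pt "-1 0 -0.415 -0.355 -4.5" --pt "-1 0 -0.448 -0.407 -4.5" --pt "-1 0 -0.448 -0.407 -4.5" --newtons 20

```text
time_s: 2.15
tool_pos: [0.5011, 0.0941, 0.2176]
tool_rot: [-110.9, 89.9, -34.1]
force: [-0.3, 1.0, 0.4]
grip_width: 0.0004
```

step_arm --pt "-1 0 -0.01 -0.055 -0.6" --pt "-1 0 -0.021 -0.11 -0.6" --pt "-1 0 -0.032 -0.165 -0.6" --pt "-1 0 -0.042 -0.22 -0.6" --pt "-1 0 -0.052 -0.275 -0.6" --pt "-1 0 -0.063 -0.33 -0.6" --pt "-1 0 -0.073 -0.385 -0.6" --pt "-1 0 -0.083 -0.44 -0.6" --pt "-1 0 -0.089 -0.471 -0.6" --pt "-1 0 -0.089 -0.471 -0.6" --pt "-1 0 -0.089 -0.471 -0.6"

```text
time_s: 3.52
tool_pos: [0.4847, -0.3769, 0.2166]
tool_rot: [10.3, 89.9, 88.4]
force: [-0.4, -0.0, 0.1]
grip_width: 0.0008
```

```bash
python3 - <<'E'
from h import *
o=monitor.get_obs(); print(o['tool_pos'].round(4),o['tool_rot'].round(1),o['time_s'])
m=camera_model('wrist'); im,d=read_camera('wrist'); W=cloud('wrist',d,m); cv2.imwrite('pics/w1.png',im[...,::-1])
p=np.array([.5231,-.2138]);a=np.radians(-12.6);ux=np.array([np.cos(a),np.sin(a)]);uy=np.array([-ux[1],ux[0]])
for r in regions_of('wrist','reel'):
    Q=W[r['pixels']];Q=Q[~np.isnan(Q).any(1)]; x=(Q[:,:2]-p)@ux*1000; y=(Q[:,:2]-p)@uy*1000
    print(r['p'],r['pixel'],len(Q),np.percentile(x,[2,50,98]).round(1),np.percentile(y,[2,50,98]).round(1),np.percentile(Q[:,2],[2,50,98]).round(4))
    k=Q[:,2]>np.nanpercentile(Q[:,2],99)-.002; print('crown',x[k].mean(),y[k].mean(),Q[k,2].mean())
E
```

```text
[ 0.4847 -0.3769  0.2166] [10.3 89.9 88.4] 3.525
0.98 [367.4, 222.2] 2633 [-24.9  -4.6  20.4] [-139.9 -119.2  -94.6] [0.0208 0.0591 0.0663]
crown -4.093887139345389 -116.74561297515852 0.06617568615832845
0.92 [313.4, 110.1] 1289 [-118.3 -101.7  -83.5] [-188.5 -171.5 -154.3] [-0.0007  0.0315  0.0332]
crown -101.53884046276609 -171.1240158660937 0.03210090150721006
```

View pics/w1.png

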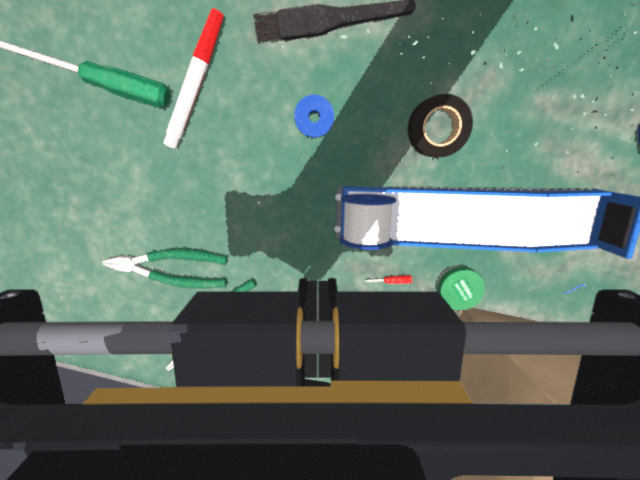

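step_arm --pt "-1 0 0 -0.007 0.7" --pt "-1 0.045 0 -0.007 0.7" --pt "-1 0.09 0 -0.007 0.7" --pt "-1 0.13 0 -0.007 0.7" --pt "-1 0.16 0 -0.007 0.7" --pt "-1 0.168 0 -0.007 0.7" --pt "-1 0.168 0 -0.007 0.7" --pt "-1 0.168 0 -0.007 0.7"

```text
time_s: 4.62
tool_pos: [0.4832, -0.3863, 0.0506]
tool_rot: [-106.2, 89.8, -28.9]
force: [-0.4, -0.4, 0.4]
grip_width: 0.0002
```

step_arm --pt "-1 0.004 0 0.008 0" --pt "-1 0.004 0 0.014 0" --pt "-1 0.004 0 0.018 0" --pt "-1 0.0035 0 0.022 0" --pt "-1 0.003 0 0.026 0" --pt "-1 0.0025 0 0.03 0" --pt "-1 0.0016 0 0.036 0" --pt "-1 0.0008 0 0.042 0" --pt "-1 0 0 0.048 0" --pt "-1 -0.001 0 0.054 0" --pt "-1 -0.0018 0 0.06 0" --pt "-1 -0.0018 0 0.06 0"

```text
time_s: 6.12
tool_pos: [0.4937, -0.3381, 0.0577]
tool_rot: [-152.2, 89.2, -75.2]
force: [-12.6, -11.0, 31.1]
grip_width: 0.0003
```

```bash
cat > chk.py <<'E'
from h import *
import sys
o=monitor.get_obs(); t=o['tool_pos']; print(t.round(4),o['tool_rot'].round(1),o['time_s'],o['force'].round(2))
p=np.array([.5231,-.2138]);a=np.radians(-12.6);ux=np.array([np.cos(a),np.sin(a)]);uy=np.array([-ux[1],ux[0]])
print('tcp ramp',((t[:2]-p)@ux*1000).round(1),((t[:2]-p)@uy*1000).round(1))
for c in sys.argv[2:]:
    m=camera_model(c); im,d=read_camera(c); W=cloud(c,d,m); cv2.imwrite(f'pics/{c}{sys.argv[1]}.png',im[...,::-1])
    for r in regions_of(c,'reel'):
        Q=W[r['pixels']];Q=Q[~np.isnan(Q).any(1)]; x=(Q[:,:2]-p)@ux*1000; y=(Q[:,:2]-p)@uy*1000
        if len(Q)<20 or abs(np.median(x))>30: continue
        k=Q[:,2]>np.percentile(Q[:,2],98)-.002
        print(c,round(r['p'],2),np.round(r['pixel']),len(Q),'x',np.percentile(x,[2,50,98]).round(1),'y',np.percentile(y,[2,50,98]).round(1),'crown',x[k].mean().round(1),y[k].mean().round(1),Q[k,2].mean().round(4))
E
python3 chk.py 2 scene top wrist
```

```text
[ 0.4937 -0.3381  0.0577] [-152.2   89.2  -75.2] 6.125 [-12.58 -11.01  31.1 ]
tcp ramp -1.5 -127.7
scene 0.55 [398. 245.] 1171 x [-27.3 -15.9  18.4] y [-125.6  -91.7  -78.3] crown -1.2 -101.8 0.0655
top 0.54 [405. 253.] 266 x [-12.9   4.6  20.9] y [-100.1  -89.5  -79.5] crown 8.9 -96.3 0.067
top 0.23 [326. 242.] 3358 x [-28.6   0.9  28.1] y [-77.6  47.1 132.6] crown 1.8 96.6 0.0842
wrist 0.66 [362. 258.] 5056 x [-24.7 -22.6  -4.9] y [-127.  -104.2  -80.9] crown -23.3 -103.7 0.0689
```

```bash
python3 - <<'E'
import cv2, numpy as np
a=cv2.imread('pics/wrist2.png'); b=cv2.imread('pics/scene2.png')
cv2.imwrite('pics/m2.png',np.hstack([cv2.resize(a[150:400,220:470],(390,390)),cv2.resize(b[150:330,320:500],(390,390),interpolation=2)]))
E
```

```text
(no output)
```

View pics/m2.png

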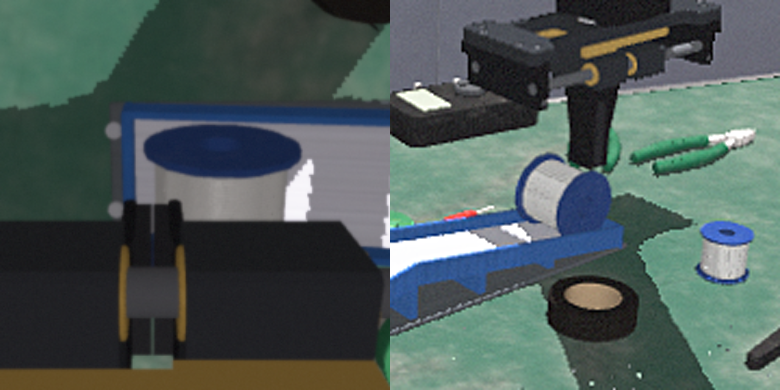

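step_arm --pt "-1 0.001 0 -0.01 0" --pt "-1 0.001 0 -0.017 0" --pt "-1 0.001 0 -0.024 0" --pt "-1 0.001 0 -0.034 0" --pt "-1 0.001 0 -0.05 0" --pt "-1 0.001 0 -0.064 0" --pt "-1 -0.03 0 -0.066 0" --pt "-1 -0.06 0 -0.066 0" --pt "-1 -0.06 0 -0.066 0"

```text
time_s: 7.55
tool_pos: [0.4819, -0.3934, 0.1131]
tool_rot: [-109.2, 89.7, -31.9]
force: [0.5, 0.5, -1.5]
grip_width: 0.0005
```

```bash
python3 chk.py 3 top; python3 -c "
from h import *
print(monitor.get_obs()['qpos'].round(1))"
```

```text
[ 0.4819 -0.3934  0.1131] [-109.2   89.7  -31.9] 7.55 [ 0.54  0.49 -1.48]
tcp ramp -1.0 -184.2
top 0.82 [406. 259.] 296 x [-23.5  -1.1  22.2] y [-108.   -99.6  -90.7] crown -7.6 -101.8 0.0977
[  2.1  23.1  43.4  96.4 -17.   67.3 127.1]
```

step_arm --pt "-0.31 0 0 0 10" --pt "-0.31 0 0 0 20" --pt "-0.31 0 0 0 30" --pt "-0.31 0 0 0 40" --pt "-0.31 0 0 0 50" --pt "-0.31 0 0 0 60" --pt "-0.31 0 0 0 70" --pt "-0.31 0 0 0 80" --pt "-0.31 0 0 0 90" --pt "-0.31 0 0 0 90" --pt "-0.31 0 0 0 90"

```text
time_s: 9.02
tool_pos: [0.4805, -0.3911, 0.1099]
tool_rot: [167.3, 89.9, 154.7]
force: [0.8, -0.2, 0.3]
grip_width: 0.03
```

```bash
python3 chk.py 4 scene wrist; python3 - <<'E'
import cv2, numpy as np
a=cv2.imread('pics/wrist4.png'); b=cv2.imread('pics/scene4.png')
cv2.imwrite('pics/m4.png',np.hstack([cv2.resize(a,(480,360)),cv2.resize(b[130:330,340:500],(288,360),interpolation=2)]))
E
```

```text
[ 0.4805 -0.3911  0.1099] [167.3  89.9 154.7] 9.025 [ 0.83 -0.24  0.32]
tcp ramp -2.9 -182.3
scene 0.9 [407. 242.] 1205 x [-27.6 -15.3  18.9] y [-141.9 -105.3  -91.5] crown -2.9 -115.9 0.0644
scene 0.72 [334. 272.] 5781 x [-33.4 -14.6  25.9] y [-119.    32.5  134.3] crown -11.4 133.5 0.0637
wrist 0.85 [319. 155.] 5660 x [-23.7  -1.8  20.4] y [-139.6 -115.4  -94.4] crown -0.9 -116.5 0.0659
```

View pics/m4.png

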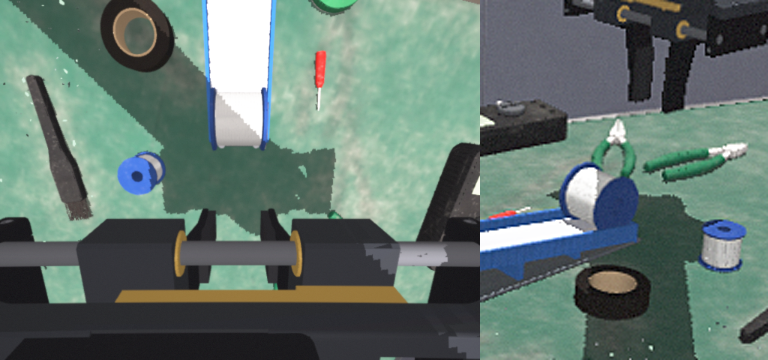

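step_arm --pt "-0.31 0.035 0 0.002 0" --pt "-0.31 0.06 0 0.002 0" --pt "-0.31 0.0635 0 0.002 0" --pt "-0.31 0.0635 0.012 0.002 0" --pt "-0.31 0.0635 0.022 0.002 0" --pt "-0.31 0.0635 0.027 0.002 0" --pt "-0.31 0.0633 0.031 0.002 0" --pt "-0.31 0.0625 0.035 0.002 0" --pt "-0.31 0.0615 0.04 0.002 0" --pt "-0.31 0.0608 0.045 0.002 0" --pt "-0.31 0.06 0.05 0.002 0"

```text
time_s: 10.6
tool_pos: [0.4934, -0.3486, 0.0541]
tool_rot: [-62.3, 89.5, -75.1]
force: [-4.5, -7.1, 17.1]
grip_width: 0.03
```

```bash
python3 chk.py 5 scene wrist
```

```text
[ 0.4934 -0.3486  0.0541] [-62.3  89.5 -75.1] 10.6 [-4.54 -7.13 17.11]
tcp ramp 0.4 -138.1
scene 0.61 [400. 242.] 1144 x [-27.4 -15.1  19. ] y [-130.2  -96.9  -83.4] crown -1.2 -108.0 0.0655
wrist 0.87 [314. 234.] 8787 x [-23.6  -1.5  20.8] y [-128.2 -102.6  -85.4] crown -2.2 -108.9 0.0671
```

```bash
python3 - <<'E'
from h import *
o=monitor.get_obs(); t=o['tool_pos']; print(t,o['force'])
p=np.array([.5231,-.2138]);a=np.radians(-12.6);ux=np.array([np.cos(a),np.sin(a)]);uy=np.array([-ux[1],ux[0]])
im,d=read_camera('scene'); W=cloud('scene',d); cv2.imwrite('pics/s6.png',cv2.resize(im[120:300,340:500,::-1],None,fx=3.3,fy=3.3,interpolation=2))
x=(W[...,:2]-p)@ux*1000; y=(W[...,:2]-p)@uy*1000; z=W[...,2]*1000
dark=(im.max(2)<60)
k=dark&(abs(x)<45)&(y>-175)&(y<-100)
for z0 in range(20,130,6):
    q=k&(z>=z0)&(z<z0+6)
    if q.sum()>3: print(z0,q.sum(),'x',np.percentile(x[q],[3,97]).round(),'y',np.percentile(y[q],[3,97]).round())
E
```

```text
[ 0.49337693 -0.34854734  0.05430294] [-4.76157384 -6.81382252 15.38550654]
56 27 x [-25.  20.] y [-147. -127.]
62 85 x [-25.  22.] y [-146. -126.]
68 82 x [-26.  22.] y [-147. -125.]
74 88 x [-25.  21.] y [-148. -125.]
80 79 x [-26.  21.] y [-147. -126.]
86 87 x [-27.  24.] y [-146. -125.]
92 89 x [-29.  24.] y [-145. -125.]
98 96 x [-30.  27.] y [-146. -125.]
104 109 x [-31.  27.] y [-147. -125.]
110 90 x [-32.  28.] y [-146. -125.]
116 79 x [-33.  30.] y [-144. -125.]
122 51 x [-45.  32.] y [-138. -122.]
128 27 x [-45.  39.] y [-146. -100.]
```

View pics/s6.png

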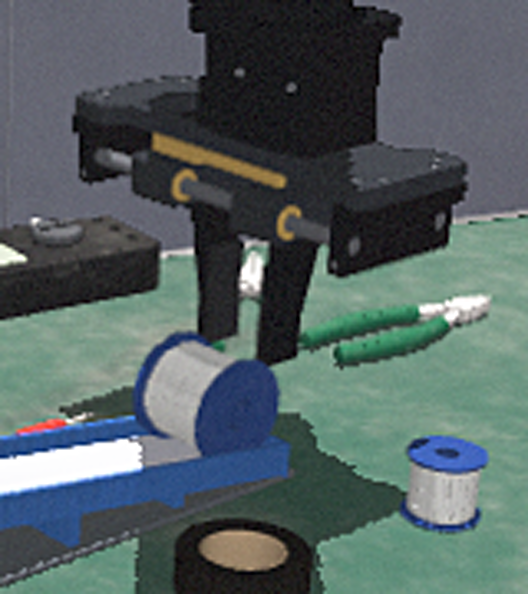

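step_arm --pt "-0.31 0 -0.008 0 0" --pt "-0.31 0 -0.016 0 0" --pt "-0.31 0 -0.03 0 0" --pt "-0.31 0 -0.04 0 0" --pt "-0.31 0 -0.04 0 0" --pt "-0.31 0.01 -0.04 0 0" --pt "-0.31 0.02 -0.04 0 0" --pt "-0.31 0.026 -0.04 0 0" --pt "-0.31 0.026 -0.04 0 0" --pt "-0.31 0.026 -0.04 0 0"

```text
time_s: 12.1
tool_pos: [0.4852, -0.3822, 0.0249]
tool_rot: [-23.9, 90.0, -36.7]
force: [0.8, 0.2, 0.0]
grip_width: 0.0304
```

```bash
python3 - <<'E'
from h import *
o=monitor.get_obs(); t=o['tool_pos']; print(t,o['force'],o['tool_rot'],o['time_s'])
p=np.array([.5231,-.2138]);a=np.radians(-12.6);ux=np.array([np.cos(a),np.sin(a)]);uy=np.array([-ux[1],ux[0]])
print((t[:2]-p)@ux,(t[:2]-p)@uy)
im,d=read_camera('scene'); W=cloud('scene',d)
x=(W[...,:2]-p)@ux*1000; y=(W[...,:2]-p)@uy*1000; z=W[...,2]*1000
k=(im.max(2)<60)&(abs(x)<45)&(y>-205)&(y<-145)
for z0 in range(8,80,6):
    q=k&(z>=z0)&(z<z0+6)
    if q.sum()>3: print(z0,q.sum(),'x',np.percentile(x[q],[3,97]).round(),'y',np.percentile(y[q],[3,97]).round())
E
python3 chk.py 7 wrist
```

```text
[ 0.48518324 -0.38216582  0.02488603] [0.76007609 0.18687459 0.02685084] [-23.94114209  89.98299528 -36.65828225] 12.1
-0.0002757328924470337 -0.17258230937594363
26 13 x [-25. -18.] y [-181. -161.]
32 42 x [-26.  14.] y [-182. -160.]
38 59 x [-26.  17.] y [-182. -160.]
44 76 x [-26.  19.] y [-181. -161.]
50 73 x [-27.  19.] y [-181. -160.]
56 78 x [-28.  22.] y [-182. -160.]
62 87 x [-29.  22.] y [-182. -160.]
68 86 x [-30.  24.] y [-181. -160.]
74 96 x [-31.  22.] y [-181. -160.]
[ 0.4852 -0.3823  0.025 ] [-19.5  90.  -32.2] 12.15 [-0.62  0.56 -0.03]
tcp ramp -0.2 -172.7
wrist 0.96 [313. 189.] 13760 x [-23.8  -2.   20.3] y [-137.6 -113.2  -94.1] crown -2.1 -116.7 0.0659
```

step_arm --pt "-0.31 0.002 0.008 0 0" --pt "-0.31 0.002 0.013 0 0" --pt "-0.31 0.002 0.017 0 0" --pt "-0.31 0.0015 0.021 0 0" --pt "-0.31 0.001 0.025 0 0" --pt "-0.31 0.0003 0.03 0 0" --pt "-0.31 -0.0004 0.035 0 0" --pt "-0.31 -0.0011 0.04 0 0" --pt "-0.31 -0.0018 0.045 0 0" --pt "-0.31 -0.0025 0.05 0 0"

```text
time_s: 13.5
tool_pos: [0.4958, -0.3372, 0.029]
tool_rot: [-62.7, 89.6, -75.5]
force: [-2.4, -7.4, 6.5]
grip_width: 0.0302
```

```bash
python3 chk.py 8 scene wrist
```

```text
[ 0.4958 -0.3372  0.029 ] [-62.7  89.6 -75.5] 13.5 [-2.41 -7.36  6.5 ]
tcp ramp 0.3 -126.4
scene 0.87 [391. 244.] 1221 x [-27.4 -15.9  19.7] y [-108.5  -76.9  -63.3] crown -5.3 -86.6 0.0684
wrist 0.92 [314. 232.] 12805 x [-23.2  -1.4  20.8] y [-107.   -81.7  -64.2] crown -1.9 -87.9 0.07
```

step_arm --pt "-0.31 -0.001 0.006 0 0" --pt "-0.31 -0.002 0.012 0 0" --pt "-0.31 -0.003 0.018 0 0" --pt "-0.31 -0.0039 0.024 0 0" --pt "-0.31 -0.0048 0.03 0 0" --pt "-0.31 -0.0057 0.036 0 0" --pt "-0.31 -0.0066 0.042 0 0" --pt "-0.31 -0.0075 0.048 0 0" --pt "-0.31 -0.0084 0.054 0 0" --pt "-0.31 -0.0093 0.06 0 0" --pt "-0.31 -0.0102 0.066 0 0" --pt "-0.31 -0.0112 0.072 0 0"

```text
time_s: 15.2
tool_pos: [0.5119, -0.269, 0.0409]
tool_rot: [-58.8, 89.5, -71.7]
force: [-2.4, -11.8, 9.7]
grip_width: 0.0301
```

```bash
python3 chk.py 9 scene wrist
```

```text
[ 0.5119 -0.269   0.0409] [-58.8  89.5 -71.7] 15.2 [ -2.4  -11.79   9.66]
tcp ramp 1.1 -56.3
scene 0.91 [357. 249.] 1377 x [-26.3 -18.4  20.8] y [-40.9  -8.3   7.1] crown -1.6 -17.9 0.0781
wrist 0.67 [313. 233.] 12687 x [-22.1  -0.1  22.2] y [-35.5 -10.1   7.7] crown -0.5 -15.5 0.0803
wrist 0.45 [314. 104.] 28867 x [-29.7  -1.3  26.3] y [-129.7   40.    80.1] crown -2.9 50.1 0.0449
```

step_arm --pt "-0.31 -0.001 0.006 0 0" --pt "-0.31 -0.002 0.012 0 0" --pt "-0.31 -0.003 0.018 0 0" --pt "-0.31 -0.0038 0.024 0 0" --pt "-0.31 -0.0046 0.03 -0.001 0" --pt "-0.31 -0.0054 0.036 -0.001 0" --pt "-0.31 -0.0062 0.042 -0.001 0" --pt "-0.31 -0.007 0.048 -0.002 0" --pt "-0.31 -0.0076 0.053 -0.002 0" --pt "-0.31 -0.0083 0.058 -0.002 0" --pt "-0.31 -0.009 0.062 -0.002 0" --pt "-0.31 -0.009 0.065 -0.002 0"

```text
time_s: 16.9
tool_pos: [0.5246, -0.2059, 0.0501]
tool_rot: [-56.0, 89.4, -68.9]
force: [-1.9, -11.6, 10.7]
grip_width: 0.0299
```

```bash
python3 chk.py 10 scene wrist
```

```text
[ 0.5246 -0.2059  0.0501] [-56.   89.4 -68.9] 16.9 [ -1.9  -11.64  10.7 ]
tcp ramp -0.2 8.0
scene 0.72 [327. 253.] 1570 x [-27.7 -22.4  20.1] y [20.9 55.  71.5] crown -4.3 46.5 0.0874
wrist 0.91 [314. 231.] 12666 x [-23.5  -1.5  20.8] y [25.6 52.2 70.2] crown -1.7 47.0 0.0889
```

step_arm --pt "-0.31 -0.0006 0.004 0 0" --pt "-0.31 -0.001 0.007 0 0" --pt "-0.31 -0.001 0.01 0 0" --pt "-0.31 -0.001 0.012 0 0" --pt "-0.31 -0.001 0.014 0 0" --pt "-0.31 -0.001 0.016 0 0" --pt "-0.31 -0.001 0.018 0 0" --pt "-0.31 -0.001 0.018 0 0" --pt "-0.31 -0.001 0.018 0 0" --pt "-0.31 -0.001 0.018 0 0"

```text
time_s: 18.35
tool_pos: [0.5282, -0.1818, 0.0485]
tool_rot: [71.5, 90.0, 58.8]
force: [0.5, -0.2, -0.5]
grip_width: 0.0306
```

```bash
python3 chk.py 11 scene top wrist
```

```text
[ 0.5282 -0.1818  0.0485] [71.5 90.  58.8] 18.35 [ 0.52 -0.23 -0.53]
tcp ramp -2.0 32.4
scene 0.57 [298. 269.] 1463 x [-24.6 -21.4  21.9] y [ 72.7 103.2 120.9] crown -1.7 97.3 0.0807
wrist 0.55 [324. 168.] 13264 x [-20.8   1.6  23.7] y [ 74.7  99.7 120.1] crown 0.5 97.3 0.0815
```

step_arm --pt "-0.31 0 -0.01 0 0" --pt "-0.31 -0.02 -0.03 0 0" --pt "-0.31 -0.05 -0.05 0 0" --pt "-0.31 -0.09 -0.07 0 0" --pt "-0.31 -0.12 -0.1 0 0" --pt "-0.31 -0.13 -0.11 0 0" --pt "-0.31 -0.13 -0.11 0 0" --pt "-0.31 -0.13 -0.11 0 0"

```text
time_s: 19.65
tool_pos: [0.5038, -0.2874, 0.1771]
tool_rot: [151.4, 89.9, 138.7]
force: [0.1, -0.2, -1.3]
grip_width: 0.0299
```

```bash
python3 chk.py 12 scene top wrist; python3 - <<'E'
from h import *
for c in ['top','wrist']:
    m=camera_model(c); im,d=read_camera(c); W=cloud(c,d,m)
    for t in ['flux_tin','tape_1','red_probe']:
        for r in regions_of(c,t)[:1]: print(c,t,round(r['p'],2),np.nanmedian(W[r['pixels']],0).round(3))
    if c=='wrist': cv2.imwrite('pics/end.png',im[...,::-1])
E
```

```text
[ 0.5038 -0.2874  0.1771] [151.4  89.9 138.7] 19.65 [ 0.14 -0.23 -1.33]
tcp ramp -2.7 -76.1
scene 0.58 [298. 265.] 1430 x [-24.4 -21.4  21.6] y [ 73.8 103.2 121.3] crown -4.2 97.7 0.0805
top 0.75 [296. 230.] 734 x [-20.5   1.8  24.3] y [ 75.9  97.3 121.1] crown -0.4 100.3 0.0817
wrist 0.86 [322.  16.] 2545 x [-20.6   1.1  23. ] y [71.8 80.8 89.5] crown 1.9 85.4 0.079
top flux_tin 0.72 [ 0.607 -0.231  0.018]
wrist flux_tin 0.76 [ 0.604 -0.231  0.017]
wrist tape_1 0.87 [ 0.422 -0.235  0.018]
wrist red_probe 0.91 [ 0.581 -0.301  0.008]
```

View pics/end.png

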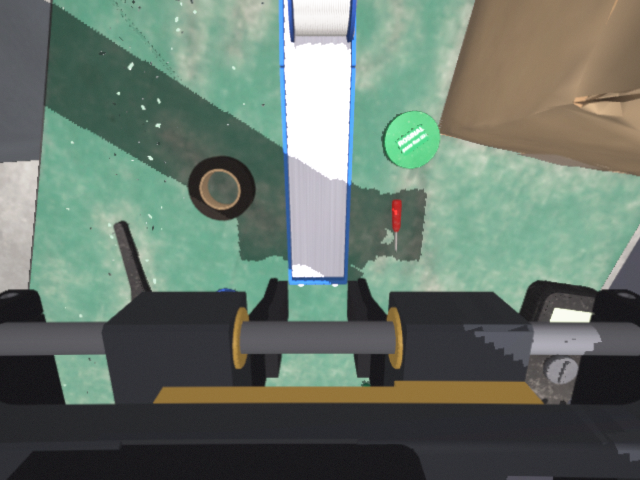

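The last wrist picture shows the reel at the far end of the gutter (322, 16), lying square across it. The tin (411, 139), tape (221, 187) and probe (397, 215) are where they stood, and the robot touches nothing. I'm handing in.

```bash
python3 -c "
from h import *
env.sign_off()"
```

```text
the job is handed in; nothing more can be done
```

I pushed the reel up the gutter with the two fingertips. Once past the crest it rolled on and came to rest against the end stop. The job was handed in at about 20 s of the 38 s allowed; no verdict is reported.

- **Two stalled pushes:** The first two pushes jammed after about 10 mm, with up to 31 N upward on the tool. In the camera depth, the fingertips stood about 24 mm higher than the stated tool geometry gives. I let the reel roll back to the low lip, lowered the gripper by 26 mm and pushed again, this time with the fingers spread across the reel.
- **Reel position:** The scene camera gives the reel at y = 97.7 mm along the gutter, against a target of 97.5. Two readings disagreed slightly. The top camera gave 100.3 mm, and the wrist camera saw the reel only partly, so its 85 mm is not usable.
- **Reel height and alignment:** The top of the reel read about 2 mm low, much as it did at the start. It lay about 0 to 4 mm off centre across the gutter and looked square. I judged that it was at rest from two readings about 1.3 s apart, which differed by less than 1 mm.
- **Bystanders:** The flux tin, tape and probe are within about 5 mm of their first readings.
- **Robot:** It is clear of everything, and the force reading is near zero.

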